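# Slide a sample tin between the rinse pots onto its mat

## Task

Push the flat closed sample tin along the counter, through the narrow gap between the two fixed rinse pots, until it lies wholly on the cork mat on the other side. Only push it: keep it flat on the counter, never lifted or tipped up, and leave everything else standing where it is.

Things in the scene. Friction and masses are not known exactly. Their poses are not given: they have to be found in the camera images.
- tin: Closed flat aluminium tin with a dark seam, lying on a white score sheet on one side of the pots (either): 92 mm wide (own x), 120 long (own y), 32 high, edges rounded 5 mm, 0.25 to 0.47 kg; it stops when no longer pushed. Origin: centre of its underside, z up. It starts up to 35 mm off the line through the gap and turned up to 0.4 rad from it; it passes only with its long axis along that line.
- pots: Two equal round open steel rinse pots fixed to the counter, each 84 mm in outer diameter, 45 mm high, walls upright. Origin on the counter midway between them; pot centres at own x = -92 and +92 mm, so the gap is 100 mm wide at its narrowest and the way through runs along own y. The pair's place and yaw vary.
- mat: Thin flat cork mat lying on the counter, flush (no step), on the other side of the gap from the tin: 132 mm (own x) by 160 mm (own y), origin at its centre. It lies on the line through the gap, its own y parallel to the pots' y, its centre 155 to 175 mm from the pots' origin.
- tin_corner0 (a point): point on the tin's outline at its underside, at (+46, +60) mm in the tin's own x and y: one of its four bottom corners (square corner, the real one is rounded by 5 mm)
- tin_corner1 (a point): point on the tin's outline at its underside, at (-46, +60) mm in the tin's own x and y: one of its four bottom corners (square corner, the real one is rounded by 5 mm)
- tin_corner2 (a point): point on the tin's outline at its underside, at (-46, -60) mm in the tin's own x and y: one of its four bottom corners (square corner, the real one is rounded by 5 mm)
- tin_corner3 (a point): point on the tin's outline at its underside, at (+46, -60) mm in the tin's own x and y: one of its four bottom corners (square corner, the real one is rounded by 5 mm)
- bowl_a: Bystander: loose white cupping bowl, 90 mm across, 58 mm high, beyond the pot that is farther from the robot. Origin at the centre of its underside.
- bowl_b: Bystander: loose white cupping bowl, 90 mm across, 58 mm high, far out on the left. Origin at the centre of its underside.
- mug: Bystander: loose black mug, 80 mm across, 92 mm high, far out on the right. Origin at the centre of its underside.
- timer: Bystander: loose small white timer, 50 x 66 mm, 20 mm high, on the robot's side of the nearer pot. Origin at the centre of its underside.
- spoon: Bystander: loose steel spoon, 160 mm long, lying flat along its own x beyond the pot that is farther from the robot. Origin under its middle.

How it is judged:
On the way:
1. the tin is in the gap, lying flat between the two pots (y of tin in the frame of pots between -0.03 and 0.03 m and x of tin in the frame of pots between -0.02 and 0.02 m and height (world z) of tin below 0.006 m), for 0.1 s.
At the end, for the whole second after the job is handed in: All four bottom corners of the tin are inside the cork mat's outline (2 mm over the edge is allowed), and the tin lies flat and at rest on the counter (x of tin_corner0 in the frame of mat between -0.068 and 0.068 m and y of tin_corner0 in the frame of mat between -0.082 and 0.082 m and x of tin_corner1 in the frame of mat between -0.068 and 0.068 m and y of tin_corner1 in the frame of mat between -0.082 and 0.082 m and x of tin_corner2 in the frame of mat between -0.068 and 0.068 m and y of tin_corner2 in the frame of mat between -0.082 and 0.082 m and x of tin_corner3 in the frame of mat between -0.068 and 0.068 m and y of tin_corner3 in the frame of mat between -0.082 and 0.082 m and height (world z) of tin below 0.004 m and angle between tin's own z axis and vertical below 0.05 rad and linear speed of tin below 0.01 m/s); the robot touches nothing.
It fails at once if the tin is lifted off the counter or tipped up (underside centre over 8 mm up, or tilted over 0.15 rad) (height (world z) of tin above 0.008 m or angle between tin's own z axis and vertical above 0.15 rad).
It fails at once if a bystander is moved by more than 15 mm (distance of any of bowl_a, bowl_b, mug, timer, spoon from where it was at the start of the episode above 0.015 m).
It also fails if it takes over 72 s, if anything falls off the work surface, if the arm or the gripper's body presses on something with over 40 N, if the wrist force passes 120 N, or if a joint passes its speed limit or range.

## Robot

A 6-joint arm with a two-finger parallel gripper is mounted at the origin on the work surface. World frame = base frame: x ahead of the robot, y to its left, z up, the work surface at z = 0. Lengths are in m, angles in rad, forces in N, time in s.
With the tool pointing down it reaches from about 0.325 to 0.925 m from the base axis. Payload 3.1 kg.
Tool frame: the origin (TCP) lies between the finger pads; the fingertips stand env.nose_length ahead of it and the grasp point (between the pads) is the TCP (env.nose_length is the distance from the TCP to the fingertips, in m); z points along the fingers, y is the line along which they close (so a half turn about z gives the same grasp; the last joint's range is limited). The gripper opens to 85 mm and grips with 20 to 120 N. Pads are 22 mm wide; open, the fingers measure 114 mm over their backs; the gripper's body (76 mm by 85 mm) begins 54 mm behind the grasp point. The pads swing forward as they close: fully open they stand 13 mm farther back than shut.
Start: joints at [-1.396, 0.217, 1.613, -0, 1.311, -0.112], TCP at [0.177, -0.599, 0.25] pointing down, gripper open.
Joint ranges: [-2.75, 2.75], [-0.78, 2.1], [0.31, 2.55], [-1.13, 4.27], [0.13, 2.63], [-2.58, 2.58]. Speed limits (rad/s): [2.79, 2.79, 3.14, 3.14, 3.14, 3.14].

## Interface

Orientations are given as a rotation vector (axis times angle).
In Python, from cell import env gives the robot as it stands.
- The arm moves only by the shell command python3 -m handwheel 'ROWS' [FORCE]. ROWS is JSON, a list of rows, each a list of 7 numbers: the shift along the tool's x, y, z each as a share of 40 mm, from -1 to 1, then the turn, a rotation vector about the tool's x, y, z each as a share of 5 degrees, from -1 to 1, then the gripper command: -1 is fully open, 1 is shut, values between are in proportion. In form: [[dx, dy, dz, ax, ay, az, fingers], ...]. A call has 1 to 8 rows; each row shifts and turns the commanded pose from where the row before left it, along the tool's axes as they then stand; what a row does not reach is not made up. A row lasts 1/8 s, in which the tool goes at most 62.5 mm and 10.7 degrees, less where a joint would pass 70% of its speed; a pose out of reach is approached as far as the arm can. A call with a number of a shift or a turn outside -1 to 1 is refused whole. A call with a gripper value outside its range is refused whole. The fingers move at their own pace and stop on an object; FORCE is the grip in N (left out, the last holds). Time passes only in rows, so rows that do not move let the fingers close. It gives the time, the measured TCP pose, the force, the opening and the grip force at its end, in the units of the state.
- env.read_state(): the state, without advancing time (a new reading comes with each control period).
- env.get_image(name): name is "scene" or "top" or "wrist"; returns (picture, depth): 384x512x3 uint8, blue, green, red; 384x512 float32, m along the optical axis (not along the pixel's ray), 0 where there is no reading.
- env.camera_info(name): a dict with "fovy" (degrees; the focal length in pixels is half the picture's height over the tangent of half this angle, whatever the lens; pixels are square), "cx", "cy" (the principal point, pixels), "dist_coeffs" ([k1, k2, p1, p2, k3] as OpenCV has them; the pictures are not rectified), "world_from_camera" (4x4, takes a point from camera to world coordinates); the wrist camera has in their place "T_tool_cam" (4x4, takes a point from camera to tool coordinates, whose origin is the TCP and whose axes are the flange's). Camera axes: x right, y down, z forward; pixel columns grow to the right and rows downward; lengths in m; the calibration is good to about 2 mm. A picture is of the moment at which its call begins: read the wrist's pose just before it. camera_info takes no time and is no camera call.
- env.close_job(): hands the job in; it is judged then, once.
Trained networks look in the newest picture that a camera, given by its name, has taken for a name from the list of things; names that differ only in an ending like _2 or _b are one class to them, and where a whole thing is asked for, a point or a joint stands for the part that bears it (a point fixed in the world has none). Each returns a list of dicts, best first, with "score" (0 to 1); they miss things now and then, are a little off and sometimes report something else, mostly with a low value. They report only what shows in the picture. A call takes as long as a camera call.
- env.look_for(target, camera): "location" ([x, y, z] in m, in world coordinates, good to about 4 mm: the middle of the surface that is visible of it).
- env.cut_out(target, camera): "mask" (384x512 bool, what is visible of it).
The state is a dict: "clock": time; "joint_pos": joint angles; "dq": joint speeds; "effort": joint torques, N m; "eef_pos": TCP position; "ee_rot": TCP orientation; "force": force on the tool from outside, world axes, zero at the start; "torque": the same for the moment, N m; "grip_width": opening from 0.0 (shut) to 1.0 (fully open); "grip_force": force on a finger pad.
Only numpy, scipy, OpenCV 4.12 (cv2) and the standard library are available. Lean on these libraries where they do the work, as an engineer would, in place of code of your own. Each camera call takes 0.05 s, during which the arm holds its last target. There are 200 camera calls.

## Working session

There is one attempt and no reset: what is moved stays moved. The work goes in short steps, Python scripts to look and compute and a shell command to move; the robot and the scene stay as the last step left them, time stands still between calls to the robot, and variables do not carry over. Pictures are saved under pics/ and viewed, at most 10 in all, crops included, and the job is handed in when it is done.

```bash
ls; mkdir -p pics; python3 - <<'E'
from cell import env
import cv2
print(env.nose_length, env.read_state())
for n in("top","scene"):
    im,d=env.get_image(n); cv2.imwrite(f"pics/{n}0.png",im)
    print(n,env.camera_info(n))
for t in("tin","pots","mat","timer","bowl_a","mug","spoon"):
    print(t,[(r["score"],[round(float(x),3) for x in r["location"]]) for r in env.look_for(t,"top")])
E
```

```text
pics
0.019 {'clock': 0.0, 'joint_pos': array([-1.39618705e+00,  2.17793409e-01,  1.61493779e+00, -1.26143092e-05,
        1.31128027e+00, -1.12213738e-01]), 'dq': array([-0.0002266 ,  0.00039207,  0.00017734, -0.0012967 , -0.00168097,
       -0.0014872 ]), 'effort': array([ 1.09299428e-03, -3.96842122e+01, -3.03849685e+01, -3.63062395e-05,
        9.71193658e-03, -1.18727777e-05]), 'eef_pos': array([ 0.17669168, -0.59870167,  0.24894195]), 'ee_rot': array([-3.10694847e+00, -4.48657343e-01,  1.37544883e-04]), 'force': array([0.80935149, 0.40694269, 0.62297009]), 'torque': array([-0.01781782,  0.00561716,  0.00609672]), 'grip_force': 0.0, 'grip_width': 0.9986944696466683}
top {'fovy': 47.331670208591525, 'cx': 258.10738846614873, 'cy': 186.8538864530624, 'dist_coeffs': array([-0.08773014,  0.        ,  0.        ,  0.        ,  0.        ]), 'world_from_camera': array([[-0.0096906 , -0.99917504,  0.03943759,  0.5262687 ],
       [-0.99979953,  0.00899052, -0.01789027, -0.00713838],
       [ 0.01752095, -0.03960306, -0.99906187,  1.41199622],
       [ 0.        ,  0.        ,  0.        ,  1.        ]])}
scene {'fovy': 50.105019833221036, 'cx': 247.82871849633182, 'cy': 196.68300814598476, 'dist_coeffs': array([0.01581485, 0.        , 0.        , 0.        , 0.        ]), 'world_from_camera': array([[-0.71208131,  0.51347043, -0.47884061,  1.21196428],
       [ 0.70198861,  0.50870776, -0.49842593,  0.65758166],
       [-0.01233704, -0.69106044, -0.72269168,  1.02366183],
       [ 0.        ,  0.        ,  0.        ,  1.        ]])}
tin [(0.79, [0.565, 0.189, 0.036])]
pots [(0.67, [0.497, 0.028, 0.006])]
mat [(0.87, [0.553, -0.116, 0.0])]
timer []
bowl_a [(0.72, [0.562, 0.186, 0.035]), (0.68, [0.746, 0.102, 0.027]), (0.67, [0.609, 0.455, 0.026])]
mug [(0.69, [0.614, -0.48, 0.042])]
spoon [(0.92, [0.754, -0.045, 0.013])]
```

View pics/top0.png

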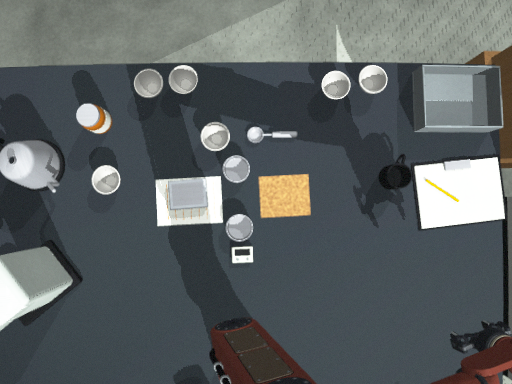

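```bash
cat > h.py <<'E'
from cell import env
import cv2, numpy as np
from scipy.spatial.transform import Rotation as R
def cam(n="top"):
    c=env.camera_info(n); f=192/np.tan(np.radians(c["fovy"]/2))
    return np.array([[f,0,c["cx"]],[0,f,c["cy"]],[0,0,1]]),np.array(c["dist_coeffs"]),c.get("world_from_camera")
def plane(px,z,n="top",T=None):
    K,D,W=cam(n); W=W if T is None else T
    u=cv2.undistortPoints(np.array(px,float).reshape(-1,1,2),K,D).reshape(-1,2)
    r=np.c_[u,np.ones(len(u))]@W[:3,:3].T
    return (W[:3,3]+r*((z-W[2,3])/r[:,2])[:,None])[:,:2]
def depthpts(d,m,n="top",T=None):
    K,D,W=cam(n); W=W if T is None else T
    v,u=np.nonzero(m&(d>0)); q=cv2.undistortPoints(np.c_[u,v].astype(float).reshape(-1,1,2),K,D).reshape(-1,2)
    z=d[v,u]; return np.c_[q*z[:,None],z]@W[:3,:3].T+W[:3,3]
def rect(P):
    (c,s,a)=cv2.minAreaRect(P.astype(np.float32)*1000)
    b=cv2.boxPoints((c,s,a)); e=b[1]-b[0]; g=b[2]-b[1]
    l=e if np.hypot(*e)>np.hypot(*g) else g
    return np.array(c)/1000,sorted(s),np.arctan2(l[1],l[0])
E
python3 - <<'E'
from h import *
im,d=env.get_image("top")
for t,z in(("tin",.032),("mat",0),("pots",.045)):
    for r in env.cut_out(t,"top"):
        m=r["mask"]; v,u=np.nonzero(m); P=plane(np.c_[u,v],z)
        D=depthpts(d,m)
        print(t,r["score"],m.sum(),rect(P),"z",np.percentile(D[:,2],[5,50,95]))
        if t=="tin":
            D=D[D[:,2]>.022]; print(" depth rect",rect(D[:,:2]))
        if t=="pots":
            n,l,s,c=cv2.connectedComponentsWithStats(m.astype(np.uint8))
            for i in range(1,n):
                if s[i,4]>100:
                    v,u=np.nonzero(l==i); print(cv2.minEnclosingCircle((plane(np.c_[u,v],z)*1000).astype(np.float32)))
E
```

```text
tin 0.95 1134 (array([0.56237225, 0.18932611]), [92.16776275634766, 122.5939712524414], np.float32(-1.4962351)) z [0.0272385  0.03333326 0.0384832 ]
 depth rect (array([0.56239929, 0.19048935]), [92.24079132080078, 120.78304290771484], np.float32(-1.4950126))
mat 0.65 1963 (array([ 0.55474591, -0.11782435]), [131.8054656982422, 159.6186981201172], np.float32(-1.5255506)) z [-0.00307274  0.00190168  0.00693065]
pots 0.85 1147 (array([0.54793201, 0.03140432]), [81.66706085205078, 265.92315673828125], np.float32(0.028600184)) z [0.00095362 0.00696524 0.04657641]
((638.97021484375, 33.397315979003906), 42.66835403442383)
((456.66424560546875, 26.95004653930664), 42.8907356262207)
```

The top view shows the tin on its sheet at about (188,194) px. The pots are at (236,168) and (239,228), and the mat is at (285,195). The timer, at (242,255), stands clear. The tin sits about 20 mm to the +x side of the gap line, so I'll push it sideways first and then through.

```bash
python3 -m handwheel '[[0,0,0,0,0,0.96,0],[0,0,0,0,0,0.96,0],[0,0,0,0,0,0.96,0],[0.53,-0.8,0,0,0,0,0],[0.53,-0.8,0,0,0,0,0],[0.53,-0.8,0,0,0,0,0],[0.53,-0.8,0,0,0,0,0],[0.53,-0.8,0,0,0,0,0]]'
python3 -m handwheel '[[0.53,-0.8,0,0,0,0,0],[0.53,-0.8,0,0,0,0,0],[0.53,-0.8,0,0,0,0,0],[0.53,-0.8,0,0,0,0,0],[0.53,-0.8,0,0,0,0,0],[0.53,-0.8,0,0,0,0,0],[0.53,-0.8,0,0,0,0,0],[0.53,-0.8,0,0,0,0,0]]'
python3 -m handwheel '[[0.53,-0.8,0,0,0,0,0],[0,0,0,0,0,0,0]]'
python3 - <<'E'
from h import *
s=env.read_state(); im,d=env.get_image("wrist"); c=env.camera_info("wrist"); print(c)
cv2.imwrite("pics/w1.png",im)
T=np.eye(4);T[:3,:3]=R.from_rotvec(s["ee_rot"]).as_matrix();T[:3,3]=s["eef_pos"];T=T@c["T_tool_cam"]
print(s["eef_pos"],s["ee_rot"],s["grip_width"]);np.savez("w1.npz",T=T,d=d)
for t in("pots","mat"):
    for r in env.cut_out(t,"wrist"):
        m=r["mask"];D=depthpts(d,m,"wrist",T); print(t,r["score"],m.sum(),np.percentile(D,[1,50,99],axis=0).round(3).tolist())
D=depthpts(d,d>0,"wrist",T); D=D[(D[:,2]>.04)&(D[:,2]<.05)&(abs(D[:,1]-.03)<.07)]
for lo,hi in((.39,.52),(.57,.71)):
    q=D[(D[:,0]>lo)&(D[:,0]<hi)]
    if len(q)>50: print(len(q),cv2.minEnclosingCircle((q[:,:2]*1000).astype(np.float32)))
E
```

```text
clock: 1.65
eef_pos: [0.2777, -0.4348, 0.2505]
ee_rot: [3.141, 0.055, 0.001]
force: [0.0, -0.1, -0.6]
grip_width: 0.501
grip_force: 0.0
clock: 2.65
eef_pos: [0.4381, -0.1729, 0.2506]
ee_rot: [3.141, 0.056, 0.001]
force: [-0.9, 0.4, -0.3]
grip_width: 0.5
grip_force: 0.0
clock: 2.9
eef_pos: [0.4584, -0.1395, 0.2505]
ee_rot: [-3.141, -0.062, -0.001]
force: [-0.5, -0.1, 0.4]
grip_width: 0.501
grip_force: 0.0
{'fovy': 70.4424048111109, 'cx': 260.2736697165186, 'cy': 194.77759352671922, 'dist_coeffs': array([-0.05555998,  0.        ,  0.        ,  0.        ,  0.        ]), 'T_tool_cam': array([[ 2.44697854e-04, -9.56235868e-01, -2.92596830e-01,
         7.37903152e-02],
       [ 9.99999966e-01,  2.60559981e-04, -1.52392430e-05,
         2.88680751e-04],
       [ 9.08113352e-05, -2.92596816e-01,  9.56235899e-01,
        -1.23717504e-01],
       [ 0.00000000e+00,  0.00000000e+00,  0.00000000e+00,
         1.00000000e+00]])}
[ 0.45841533 -0.13945577  0.25053889] [-3.14083088e+00 -6.17735550e-02 -9.67726838e-04] 0.5009575534636677
pots 0.91 7767 [[0.416, -0.014, 0.002], [0.495, 0.04, 0.01], [0.658, 0.075, 0.046]]
mat 0.64 13072 [[0.488, -0.196, -0.001], [0.557, -0.118, 0.001], [0.619, -0.039, 0.003]]
688 ((454.0010681152344, 27.353748321533203), 42.547603607177734)
554 ((637.9847412109375, 35.41731262207031), 42.490577697753906)
```

View pics/w1.png

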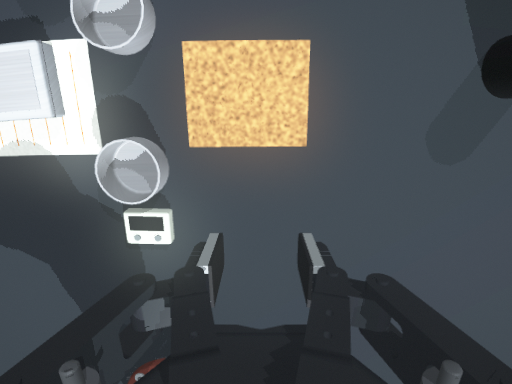

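The pots are 184.2 mm apart in the wrist view, which matches the spec. Their origin is about (0.546, 0.031) and the line's yaw is about 0.042. In the picture the pots are at (113,25) and (132,170), and the mat is centred at (248,94). Next I go to the tin's +x side and lower.

```bash
python3 -m handwheel '[[0.57,-0.89,0,0,0,0,0],[0.57,-0.89,0,0,0,0,0],[0.57,-0.89,0,0,0,0,0],[0.57,-0.89,0,0,0,0,0],[0.57,-0.89,0,0,0,0,0],[0.57,-0.89,0,0,0,0,0],[0.57,-0.89,0,0,0,0,0],[0.57,-0.89,0,0,0,0,0]]'
python3 -m handwheel '[[0.57,-0.89,0,0,0,0,0],[0,0,1,0,0,0,0],[0,0,1,0,0,0,0],[0,0,1,0,0,0,0],[0,0,0,0,0,0,0]]'
python3 - <<'E'
from h import *
s=env.read_state(); print(s["eef_pos"],s["ee_rot"])
c=env.camera_info("wrist"); im,d=env.get_image("wrist"); cv2.imwrite("pics/w2.png",im)
im,d=env.get_image("top"); cv2.imwrite("pics/t2.png",im[130:260,120:330])
E
```

```text
clock: 4.05
eef_pos: [0.6306, 0.1493, 0.2503]
ee_rot: [3.141, 0.052, 0.0]
force: [0.4, -1.0, 0.3]
grip_width: 0.497
grip_force: 0.0
clock: 4.68
eef_pos: [0.6479, 0.184, 0.1253]
ee_rot: [3.139, 0.053, -0.016]
force: [-0.1, -0.1, 1.0]
grip_width: 0.5
grip_force: 0.0
[0.64790065 0.18401967 0.12526496] [ 3.1392305   0.0527885  -0.01576924]
```

View pics/w2.png

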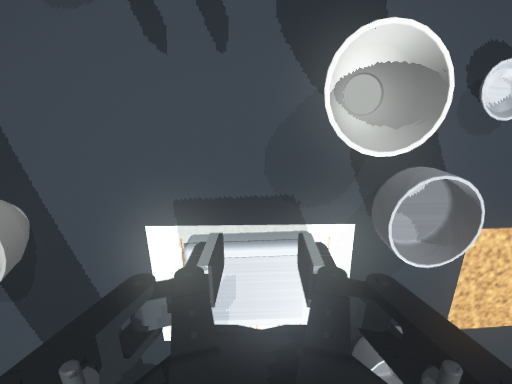

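The wrist view shows the tin's +x wall at v ≈ 240–258. The fingertips will land near v ≈ 196 when lowered, so they clear it. I'll lower, then push toward −x.

```bash
python3 -m handwheel '[[0,0,0.8,0,0,0,0],[0,0,0.8,0,0,0,0],[0,0,0.8,0,0,0,0],[0,0,0,0,0,0,0],[-0.4,0,0,0,0,0,0],[0,0,0,0,0,0,0]]'
python3 - <<'E'
from h import *
im,d=env.get_image("top"); cv2.imwrite("pics/t3.png",cv2.resize(im[130:260,120:330],None,fx=3,fy=3))
E
```

```text
clock: 5.52
eef_pos: [0.6369, 0.186, 0.0375]
ee_rot: [-3.14, -0.056, -0.006]
force: [0.1, 0.4, 0.1]
grip_width: 0.499
grip_force: 0.0
```

View pics/t3.png

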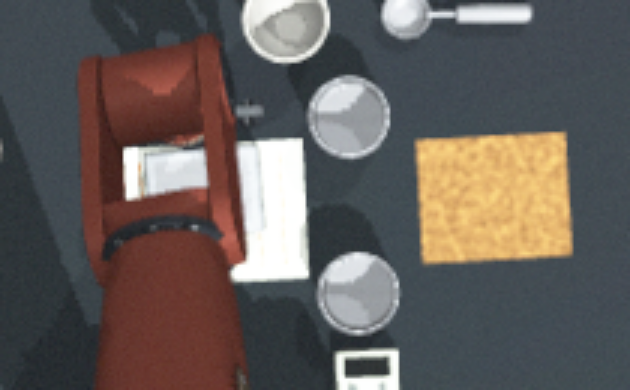

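The top view shows the hand over the tin's +x side, partly hiding it, with the pots and mat clear. I'll lower 10 mm and push slowly.

```bash
python3 -m handwheel '[[0,0,0.25,0,0,0,0],[0,0,0,0,0,0,0],[-0.2,0,0,0,0,0,0],[-0.2,0,0,0,0,0,0],[-0.15,0,0,0,0,0,0],[-0.15,0,0,0,0,0,0],[0,0,0,0,0,0,0]]'
python3 - <<'E'
from h import *
s=env.read_state(); im,d=env.get_image("wrist"); cv2.imwrite("pics/w4.png",im); print(s["force"])
E
```

```text
clock: 6.45
eef_pos: [0.6066, 0.1847, 0.0244]
ee_rot: [-3.141, -0.056, 0.001]
force: [-0.6, -0.2, 0.2]
grip_width: 0.497
grip_force: 0.0
[-0.6222031  -0.21984894  0.15222175]
```

View pics/w4.png

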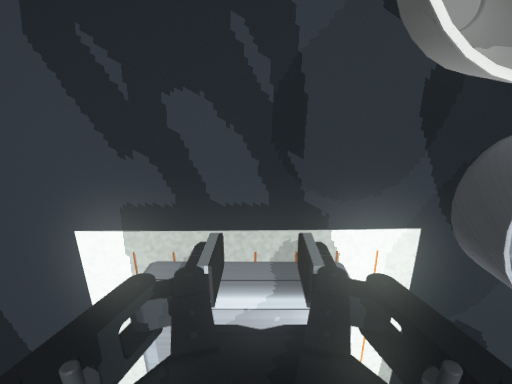

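The tin's bottom edge at v ≈ 262 back-projects to about 14 mm on the −x side of the TCP, so the pads are in contact and have pushed it about 12 mm. I'll push 10 mm more, then rise and measure from clear.

```bash
python3 -m handwheel '[[-0.13,0,0,0,0,0,0],[-0.12,0,0,0,0,0,0],[0,0,0,0,0,0,0],[0.5,0,0,0,0,0,0],[0,0,-1,0,0,0,0],[0,0,-1,0,0,0,0],[0,0,-1,0,0,0,0]]'
python3 -m handwheel '[[0,0,-1,0,0,0,0],[0,0.5,-1,0,0,0,0],[0,1,-0.5,0,0,0,0],[0,0.5,0,0,0,0,0],[0,0,0,0,0,0,0],[0,0,0,0,0,0,0]]'
cat > tin.py <<'E'
from h import *
import sys
s=env.read_state(); im,d=env.get_image("wrist"); c=env.camera_info("wrist")
T=np.eye(4);T[:3,:3]=R.from_rotvec(s["ee_rot"]).as_matrix();T[:3,3]=s["eef_pos"];T=T@c["T_tool_cam"]
cv2.imwrite(f"pics/{sys.argv[1]}.png",im); print(s["eef_pos"],s["ee_rot"])
r=env.cut_out("tin","wrist")
if r:
    D=depthpts(d,r[0]["mask"],"wrist",T); q=D[(D[:,2]>.027)&(D[:,2]<.037)]
    print("wrist tin",r[0]["score"],len(q),rect(q[:,:2]), np.median(q[:,2]))
D=depthpts(d,d>0,"wrist",T); D=D[(D[:,2]>.04)&(D[:,2]<.05)&(abs(D[:,1]-.03)<.07)]
for lo,hi in((.39,.52),(.57,.71)):
    q=D[(D[:,0]>lo)&(D[:,0]<hi)]
    if len(q)>50: print("pot",len(q),cv2.minEnclosingCircle((q[:,:2]*1000).astype(np.float32)))
im,d=env.get_image("top")
r=env.cut_out("tin","top")
if r:
    D=depthpts(d,r[0]["mask"]); D=D[(D[:,2]>.022)&(D[:,2]<.04)]; print("top tin",r[0]["score"],len(D),rect(D[:,:2]))
E
python3 tin.py w5
```

```text
clock: 7.38
eef_pos: [0.6162, 0.1849, 0.1447]
ee_rot: [3.141, 0.056, -0.004]
force: [0.2, -0.0, -1.2]
grip_width: 0.498
grip_force: 0.0
clock: 8.12
eef_pos: [0.6188, 0.1058, 0.242]
ee_rot: [-3.14, -0.056, 0.006]
force: [0.5, 0.2, -0.7]
grip_width: 0.5
grip_force: 0.0
[0.61883584 0.10579585 0.24198073] [-3.1403002  -0.05575882  0.00644309]
wrist tin 0.94 4845 (array([0.53998456, 0.18994164]), [90.7774658203125, 118.77122497558594], np.float32(-1.5317669)) 0.03243761222178504
pot 213 ((450.81231689453125, 40.587974548339844), 39.24729919433594)
pot 693 ((655.259521484375, 53.090553283691406), 65.3076400756836)
top tin 0.69 803 (array([0.54137451, 0.17662238]), [88.70767974853516, 88.9409408569336], np.float32(1.5659776))
```

View pics/w5.png

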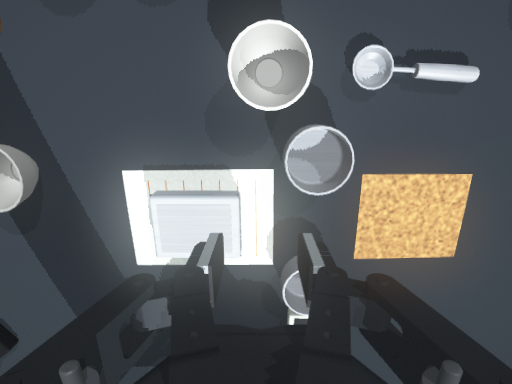

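The tin now lies at (0.540, 0.190) with yaw offset 0.039, which is on the gap line (x ≈ 0.540, 0.042) within error. In the view it is centred at (197,225), with the far pot at (319,160). Next I turn the hand 90° and go behind it.

```bash
python3 -m handwheel '[[0,0,0,0,0,-1,0.3],[0,0,0,0,0,-1,0.3],[0,0,0,0,0,-1,0.3],[0,0,0,0,0,-1,0.3],[0,0,0,0,0,-1,0.3],[0,0,0,0,0,-1,0.3],[0,0,0,0,0,-1,0.3],[0,0,0,0,0,-1,0.3]]'
python3 -m handwheel '[[0,0,0,0,0,-1,0.3],[0,0,0,0,0,-1,0.3],[0,0,0,0,0,-1,0.3],[0,0,0,0,0,-1,0.3],[0,0,0,0,0,-1,0.3],[0,0,0,0,0,-1,0.3],[0,0,0,0,0,-1,0.3],[0,0,0,0,0,-1,0.3]]'
python3 -m handwheel '[[0,0,0,0,0,-1,0.3],[0,0,0,0,0,-1,0.3],[0.95,-0.38,0,0,0,-0.08,0.3],[0.95,-0.38,0,0,0,0,0.3],[0.95,-0.38,0,0,0,0,0.3],[0.95,-0.38,0,0,0,0,0.3],[0.95,-0.38,0,0,0,0,0.3],[0,0,0,0,0,0,0.3]]'
python3 tin.py w6
```

```text
clock: 9.32
eef_pos: [0.62, 0.1058, 0.2439]
ee_rot: [-2.93, -1.132, 0.001]
force: [0.4, -0.6, 0.5]
grip_width: 0.356
grip_force: 0.0
clock: 10.32
eef_pos: [0.6199, 0.1058, 0.2439]
ee_rot: [-2.366, -2.066, 0.001]
force: [-0.5, 0.2, -0.9]
grip_width: 0.345
grip_force: 0.0
clock: 11.32
eef_pos: [0.5347, 0.2948, 0.2441]
ee_rot: [-2.168, -2.273, 0.0]
force: [0.2, 0.4, 0.3]
grip_width: 0.348
grip_force: 0.0
[0.53469672 0.29480803 0.24405419] [-2.16758404e+00 -2.27270280e+00  1.28180213e-04]
wrist tin 0.76 4520 (array([0.53972473, 0.19173216]), [91.96601104736328, 119.82424926757812], np.float32(-1.519375)) 0.03255288414285967
pot 58 ((420.5032043457031, 35.93424987792969), 20.617273330688477)
pot 57 ((671.31591796875, 47.15634536743164), 20.741134643554688)
top tin 0.93 1113 (array([0.54041943, 0.19146753]), [92.32998657226562, 121.41759490966797], np.float32(-1.5316482))
```

```bash
python3 -m handwheel '[[0,0,1,0,0,0,0.3],[0,0,1,0,0,0,0.3],[0,0,1,0,0,0,0.3],[0,0,1,0,0,0,0.3],[0,0,0.9,0,0,0,0.3],[0,0,0.5,0,0,0,0.3],[0,0,0,0,0,0,0.3],[0,0,0,0,0,0,0.3]]'
python3 -m handwheel '[[-0.25,0,0,0,0,0,0.3],[-0.25,0,0,0,0,0,0.3],[-0.25,0,0,0,0,0,0.3],[-0.25,0,0,0,0,0,0.3],[-0.25,0,0,0,0,0,0.3],[-0.25,0,0,0,0,0,0.3],[-0.25,0,0,0,0,0,0.3],[-0.25,0,0,0,0,0,0.3]]'
python3 tin.py w7
```

```text
clock: 12.52
eef_pos: [0.538, 0.2921, 0.0299]
ee_rot: [2.174, 2.267, 0.004]
force: [-0.4, 0.7, -0.2]
grip_width: 0.351
grip_force: 0.0
clock: 13.52
eef_pos: [0.5401, 0.2115, 0.0286]
ee_rot: [2.174, 2.268, 0.001]
force: [0.5, 4.3, 3.7]
grip_width: 0.349
grip_force: 2.0
[0.54011511 0.21145448 0.02859238] [2.17351996e+00 2.26797983e+00 1.20832004e-03]
wrist tin 0.97 3019 (array([0.53972192, 0.18638972]), [29.39751434326172, 40.463871002197266], np.float32(0.08896282)) 0.03241073874119854
top tin 0.91 981 (array([0.54299384, 0.13479417]), [92.4652328491211, 111.52747344970703], np.float32(-1.5199817))
```

```bash
python3 -m handwheel '[[-0.25,0,0,0,0,0,0.3],[-0.25,0,0,0,0,0,0.3],[-0.25,0,0,0,0,0,0.3],[-0.25,0,0,0,0,0,0.3],[-0.25,0,0,0,0,0,0.3],[0,0,0,0,0,0,0.3]]'
python3 tin.py w8; python3 - <<'E'
from h import *
im,d=env.get_image("top"); cv2.imwrite("pics/t8.png",cv2.resize(im[130:260,150:330],None,fx=4,fy=4))
E
```

```text
clock: 14.48
eef_pos: [0.5421, 0.1608, 0.0285]
ee_rot: [2.174, 2.267, -0.001]
force: [1.1, -0.5, -0.5]
grip_width: 0.351
grip_force: 0.0
[0.54214344 0.16081509 0.02847361] [ 2.17442518e+00  2.26666870e+00 -5.18223218e-04]
top tin 0.56 883 (array([0.54691461, 0.07827438]), [91.55907440185547, 98.6058578491211], np.float32(-1.5239421))
```

View pics/t8.png

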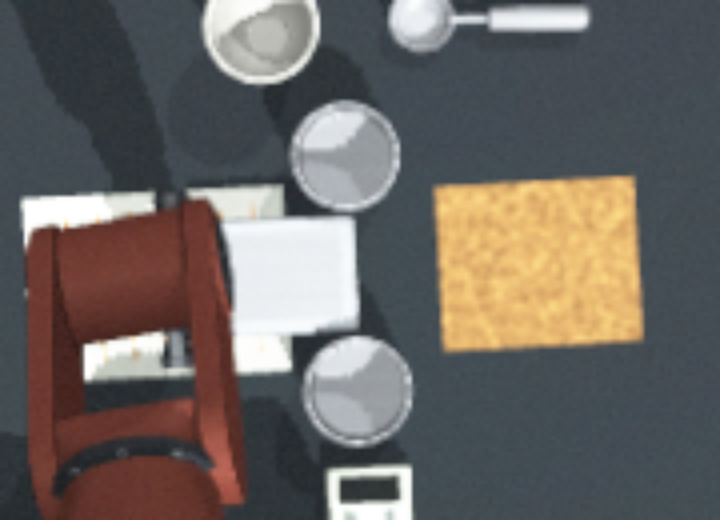

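The top view shows the tin's front end inside the gap. Its edges are at v = 217 and 332, between pot walls at 210 and 335, and it heads straight for the mat. I'll continue in short stages and watch the force.

```bash
python3 -m handwheel '[[-0.2,0.02,0,0,0,0,0.3],[-0.25,0,0,0,0,0,0.3],[-0.25,0,0,0,0,0,0.3],[-0.25,0,0,0,0,0,0.3]]'
python3 -m handwheel '[[-0.2,0,0,0,0,0,0.3],[-0.25,0,0,0,0,0,0.3],[-0.25,0,0,0,0,0,0.3],[-0.25,0,0,0,0,0,0.3]]'
python3 tin.py w9
```

```text
clock: 15.22
eef_pos: [0.5444, 0.1233, 0.0284]
ee_rot: [-2.174, -2.268, -0.0]
force: [-0.3, 3.1, 1.2]
grip_width: 0.352
grip_force: 1.3
clock: 15.72
eef_pos: [0.5461, 0.0854, 0.0284]
ee_rot: [2.174, 2.268, 0.0]
force: [-0.5, 3.0, 2.2]
grip_width: 0.356
grip_force: 1.6
[0.5460579  0.08543511 0.02843738] [2.17387118e+00 2.26794356e+00 4.74817694e-04]
wrist tin 0.92 3055 (array([0.54619794, 0.06081516]), [28.627614974975586, 41.149654388427734], np.float32(0.025260955)) 0.03238972045981686
pot 1451 ((466.2542419433594, 60.50221633911133), 63.93241882324219)
pot 1414 ((625.6707763671875, 65.27984619140625), 60.95603942871094)
top tin 0.7 715 (array([0.55012396, 0.01248131]), [91.69218444824219, 118.7916030883789], np.float32(-1.5350745))
```

```bash
python3 -m handwheel '[[-0.2,0,0,0,0,0,0.3],[-0.25,0,0,0,0,0,0.3],[-0.25,0,0,0,0,0,0.3]]'
python3 -m handwheel '[[-0.25,0,0,0,0,0,0.3],[-0.25,0,0,0,0,0,0.3],[-0.25,0,0,0,0,0,0.3]]'
python3 -m handwheel '[[-0.25,0,0,0,0,0,0.3],[-0.25,0,0,0,0,0,0.3],[-0.25,0,0,0,0,0,0.3],[-0.25,0,0,0,0,0,0.3],[0,0,0,0,0,0,0.3]]'
python3 tin.py w10;  python3 - <<'E'
from h import *
im,d=env.get_image("top"); cv2.imwrite("pics/t10.png",cv2.resize(im[130:260,150:330],None,fx=4,fy=4))
E
```

```text
clock: 16.3
eef_pos: [0.5468, 0.0574, 0.028]
ee_rot: [-2.173, -2.268, 0.001]
force: [0.6, 1.6, -1.4]
grip_width: 0.349
grip_force: 0.7
clock: 16.68
eef_pos: [0.5483, 0.0273, 0.0283]
ee_rot: [-2.174, -2.268, 0.0]
force: [0.9, 1.5, -1.4]
grip_width: 0.356
grip_force: 0.7
clock: 17.3
eef_pos: [0.5505, -0.013, 0.0286]
ee_rot: [2.174, 2.266, 0.0]
force: [0.3, 0.4, -0.2]
grip_width: 0.352
grip_force: 0.0
[ 0.5505202  -0.01298208  0.0285959 ] [2.17397845e+00 2.26642302e+00 1.53292546e-05]
wrist tin 0.79 2959 (array([ 0.55046436, -0.03813343]), [27.78533935546875, 41.10572814941406], np.float32(0.059186503)) 0.032377673577952557
pot 3967 ((454.6241760253906, 27.31182861328125), 42.543399810791016)
pot 3901 ((616.0501708984375, 28.89580535888672), 55.301177978515625)
top tin 0.64 439 (array([ 0.55598413, -0.11345528]), [57.30531692504883, 91.96503448486328], np.float32(-0.016596355))
```

View pics/t10.png

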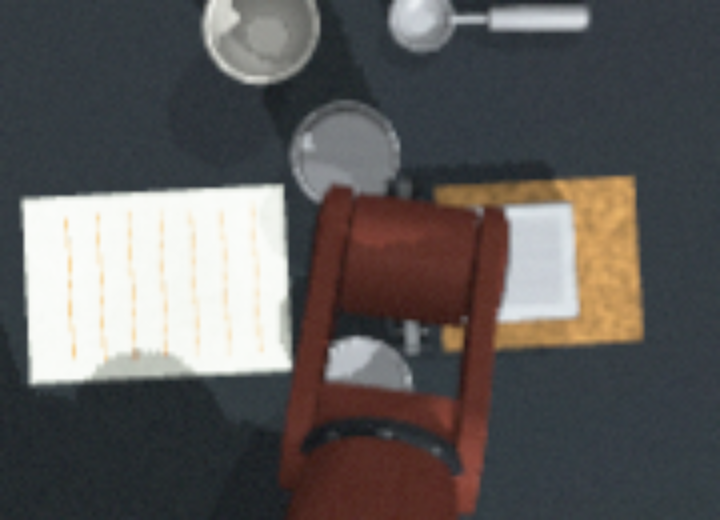

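The tin's front edge is at u ≈ 578 on the mat, whose far edge is at 638. It needs about 36 mm more, then I back off and rise.

```bash
python3 -m handwheel '[[-0.25,0,0,0,0,0,0.3],[-0.25,0,0,0,0,0,0.3],[-0.2,0,0,0,0,0,0.3],[-0.2,0,0,0,0,0,0.3],[0,0,0,0,0,0,0.3],[0.4,0,0,0,0,0,0.3],[0,0,0,0,0,0,0.3]]'
python3 -m handwheel '[[0,0,-1,0,0,0,0.3],[0,0,-1,0,0,0,0.3],[0,0,-1,0,0,0,0.3],[0,0,-1,0,0,0,0.3],[0.5,0,-1,0,0,0,0.3],[1,0,0,0,0,0,0.3],[1,0,0,0,0,0,0.3],[0,0,0,0,0,0,0.3]]'
python3 - <<'E'
from h import *
im,d=env.get_image("top"); cv2.imwrite("pics/t11.png",cv2.resize(im[130:260,150:330],None,fx=4,fy=4))
for t,z in(("tin",.032),("mat",0)):
    for r in env.cut_out(t,"top")[:2]:
        v,u=np.nonzero(r["mask"]); print(t,r["score"],rect(plane(np.c_[u,v],z)))
E
```

```text
clock: 18.42
eef_pos: [0.5505, -0.0306, 0.0281]
ee_rot: [-2.171, -2.27, 0.001]
force: [-0.3, 0.2, 0.1]
grip_width: 0.346
grip_force: 0.0
clock: 19.42
eef_pos: [0.5461, 0.0705, 0.2283]
ee_rot: [-2.169, -2.273, -0.0]
force: [0.3, -0.3, -0.2]
grip_width: 0.353
grip_force: 0.0
mat 0.76 (array([ 0.55476019, -0.11775414]), [132.1151580810547, 160.1407470703125], np.float32(-1.5256013))
```

View pics/t11.png

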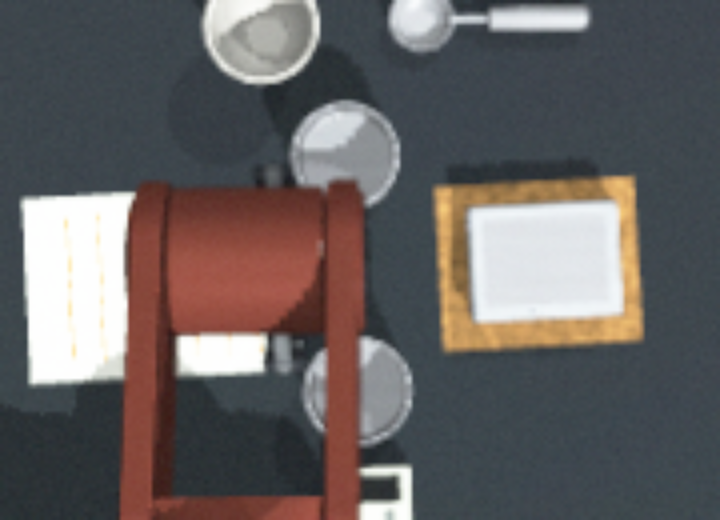

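The tin (u 468–625, v 202–322) lies wholly on the mat (u 435–642, v 178–350). It has more than 10 mm of margin on every side, and the robot is clear.

```bash
python3 -c "
from cell import env
print(env.close_job())"
```

```text
the job is handed in; nothing more can be done
None
```

I pushed the tin through the gap; it lies flat, wholly on the cork mat with over 10 mm to spare on every side, and the job was handed in at about 20 s; no verdict came back.

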